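Index a loose bushing and pin it

TASK

Take the longer index pin from the stand and pin the loose bushing to its fixture: spin the bushing on its post, feeling gently for where its hole comes over the hidden hole in the ring beneath, and pass the pin through both until its grip rests fully home on the bushing. Leave the bushing down on its post, never force the pin, let go of it, and leave everything else on the bench where it is.

Things in the scene. Friction and masses are not known exactly. Their poses are not given: they have to be found in the camera images.
- fixture: indexing fixture fixed to the bench: dark steel base plate 140 (x) x 110 (y) x 14 mm, origin at the centre of its underside, z up. On its centre stand a steel ring (diameter 76, top 40 mm above the bench) and, through the ring, an upright steel post of diameter 20 whose top is 73 mm above the bench. A small upright tab stands on the plate's +x side
- tab_top (a point): top of the tab (12 x 22 mm, 48 mm above the bench), 58 mm from the post's axis on the fixture's +x side; it shows roughly the direction of the ring's hidden hole
- ring_face (a point): point on the post's axis at the height of the ring's top face, 40 mm above the bench. Hidden under the bushing the ring has one vertical hole, diameter 12.5, 26 mm deep, 22 mm from the post's axis; its direction is not measured: anywhere within 35 degrees either side of the tab's direction. The ring is clamped and does not turn
- bushing: loose aluminium disc, diameter 68, 30 mm tall, about 0.3 kg; central bore of diameter 22 over the post (1 mm play all round). It lies on the ring, top 70 mm above the bench, and, oiled, spins freely either way. Origin: centre of its underside, z up. One vertical through hole (diameter 11.6) 22 mm out on its +x axis, at the start at least 57 degrees from the tab's direction, on either side
- bushing_hole (a point): centre of the top mouth of the bushing's through hole, 22 mm out from the bushing's axis, on its top face; turns with the bushing
- pin: the index pin to use, the taller of two in the stand: steel, about 95 g; shank of diameter 10 and 52 mm long with a half-round nose (radius 5), then a round grip of diameter 16, 40 mm tall (92 mm in all). Origin at the tip of the nose, z along the pin towards the grip. Fully home its grip rests on the bushing's top and its tip is 22 mm deep in the ring's hole.
- short_pin: bystander: the shorter pin in the stand, same diameters, shank only 34 mm, 74 mm in all; too short, leave it. Origin at its tip, z up
- stand: grey plastic pin stand, 130 (x) x 50 (y) x 25 mm, fixed; origin at the centre of its underside. Two blind holes of diameter 11.6, 20 mm deep, at x = -35 and +35 mm, y = 0, each holding one pin upright; which pin is in which varies
- spare_bush: bystander: spare stepped aluminium bush, diameter 44, 34 tall; origin at its underside
- can: bystander: red drinks can, diameter 66, 115 tall; origin at its underside
- tape: bystander: green tape roll lying flat, diameter 60, 20 tall; origin at its underside
- jar: bystander: clear jar with white cap, diameter 68, 70 tall; origin at its underside
- driver: bystander: screwdriver lying flat; origin at its underside
Mind the look-alikes: they are no part of the job. Leave any brown or orange look-alike of the bushing alone.

How it is judged:
By the outcome, as a careful person would: the job done as asked, in the order asked, and still so for the second after the job is handed in, with the robot touching nothing.
It also fails if it takes over 67 s, if anything falls off the work surface, if the arm or the gripper's body presses on something with over 40 N, if the wrist force passes 120 N, or if a joint passes its speed limit or range.

ROBOT

A 6-joint arm with a two-finger parallel gripper is mounted at the origin on the work surface. World frame = base frame: x ahead of the robot, y to its left, z up, the work surface at z = 0. Lengths are in m, angles in degrees, forces in N, time in s.
With the tool pointing down it reaches from about 0.375 to 0.9 m from the base axis. Payload 3.1 kg.
Tool frame: the origin (TCP) lies at the very end of the fingers, on their centre line; the grasp point (between the pads) lies bot.grip_point_offset behind it (bot.grip_point_offset is the distance from the TCP to the grasp point, in m); z points along the fingers, y is the line along which they close (so a half turn about z gives the same grasp; the last joint's range is limited). The gripper opens to 87 mm and grips with 3 to 60 N. Pads are 19 mm wide; open, the fingers measure 117 mm over their backs; the gripper's body (75 mm by 190 mm) begins 51 mm behind the grasp point.
Start: joints at [55.606, 30.224, 82.088, -0, 67.689, -10.227], TCP at [0.256, 0.57, 0.223] pointing down, gripper open.
Joint ranges: [-176.69, 176.69], [-43.24, 126.21], [12.49, 139.97], [-82, 262], [0, 151.66], [-163.58, 163.58]. Speed limits (degrees/s): [159.86, 159.86, 180, 180, 180, 180].

INTERFACE

Orientations are given as a 3x3 rotation matrix whose columns are the frame's x, y, z axes.
In Python, from rig import bot, viewer, ticket gives the robot as it stands.
- The arm moves only by the tool servo_tool, never from a script. Its argument "targets" is a list of rows, each an object with "offset": the shift along the tool's x, y, z in m, a list of three; "dr": the turn, a rotation vector about the tool's x, y, z in degrees, a list of three. In form: [{"offset": [x, y, z], "dr": [ax, ay, az]}, ...]. A call has 1 to 20 rows; each row is the pose to reach, as a shift and turn from the pose commanded when the call began, along the tool's axes at that moment; what a row does not reach only later rows make up. A row lasts 1/12 s, in which the tool goes at most 41.7 mm and 7.16 degrees, less where a joint would pass 70% of its speed; a pose out of reach is approached as far as the arm can. A call with a gripper value outside its range is refused whole. "gripper" is the gripper command: -1 is fully open, 1 is shut, values between are in proportion, set as the call begins (left out, the last holds). The fingers move at their own pace and stop on an object; the grip force is fixed at half the most. Time passes only in rows, so rows that repeat a pose let the fingers close. It gives the time, the measured TCP pose, the force, the opening and the grip force at its end, in the units of the state.
- bot.read_state(): the state, without advancing time (a new reading comes with each control period).
- viewer.capture(name): name is "scene" or "side" or "wrist"; returns a dict with "color" (384x512x3 uint8, red, green, blue), "camera_matrix" (3x3 intrinsics, pixels), "R" (3x3) and "t" (3): a world point X has camera coordinates R X + t. Camera axes: x right, y down, z forward; pixel columns grow to the right and rows downward; lengths in m; the calibration is good to about 2 mm. A picture is of the moment at which its call begins. There is no depth.
- ticket.hand_in(): hands the job in; it is judged then, once.
The state is a dict: "time_s": time; "joint_positions": joint angles; "qvel": joint speeds; "tau": joint torques, N m; "position": TCP position; "tcp_rot": TCP orientation; "force": force on the tool from outside, world axes, zero at the start; "moment": the same for the moment, N m; "opening": opening from 0.0 (shut) to 1.0 (fully open); "grasp_force": force on a finger pad.
Only numpy, scipy, OpenCV 4.12 (cv2) and the standard library are available. Lean on these libraries where they do the work, as an engineer would, in place of code of your own. Each camera call takes 0.05 s, during which the arm holds its last target. There are 200 camera calls.

## Working session

There is one attempt and no reset: what is moved stays moved. The work goes in short steps, Python scripts to look and compute and a tool call to move; the robot and the scene stay as the last step left them, time stands still between calls to the robot, and variables do not carry over. Pictures are saved under pics/ and viewed, at most 10 in all, crops included, and the job is handed in when it is done.

Besides the shell and the picture viewer there is one more tool, called after ">>>" by a JSON object that holds its "api" and its "payload", one argument or row to a line. servo_tool: Moves the arm, as the interface text tells. Its arguments: {"type":"object","properties":{"targets":{"type":"array"},"gripper":{"type":"number"}},"required":["targets"]}

```bash
mkdir -p pics; cat > h.py <<'E'
import numpy as np,cv2
from rig import bot,viewer,ticket
def snap(n,f):
    c=viewer.capture(n); cv2.imwrite(f'pics/{f}.png',c['color'][:,:,::-1]); np.savez(f'pics/{f}.npz',**{k:np.array(v) for k,v in c.items()}); return c
def ray(f,uv,z):
    c=np.load(f'pics/{f}.npz'); d=c['R'].T@np.linalg.inv(c['camera_matrix'])@np.array([*uv,1.]); o=-c['R'].T@c['t']; return o+d*(z-o[2])/d[2]
def proj(f,X):
    c=np.load(f'pics/{f}.npz'); p=c['camera_matrix']@(c['R']@np.array(X)+c['t']); return p[:2]/p[2]
def totool(X,s=None):
    s=s or bot.read_state(); return np.array(s['tcp_rot']).T@(np.array(X)-np.array(s['position']))
E
python3 - <<'E'
from h import *
a=[snap(n,n)['color'] for n in('scene','side','wrist')]
cv2.imwrite('pics/all.png',cv2.resize(np.hstack(a[:2])[:,:,::-1],(800,300)))
s=bot.read_state();print({k:np.round(v,3).tolist() for k,v in s.items()},bot.grip_point_offset)
E
```

```text
{'time_s': 0.15, 'joint_positions': [55.606, 30.268, 82.137, 0.0, 67.689, -10.227], 'qvel': [-0.049, -0.288, -0.108, -0.009, 0.032, 0.058], 'tau': [0.002, -44.043, -17.684, 0.063, 0.055, -0.0], 'position': [0.256, 0.57, 0.222], 'tcp_rot': [[-0.912, 0.409, -0.001], [0.409, 0.912, -0.001], [0.0, -0.002, -1.0]], 'force': [-0.715, -0.318, -0.271], 'moment': [-0.028, -0.023, 0.002], 'grasp_force': 0.0, 'opening': 1.003} 0.0187
```

View pics/scene.png

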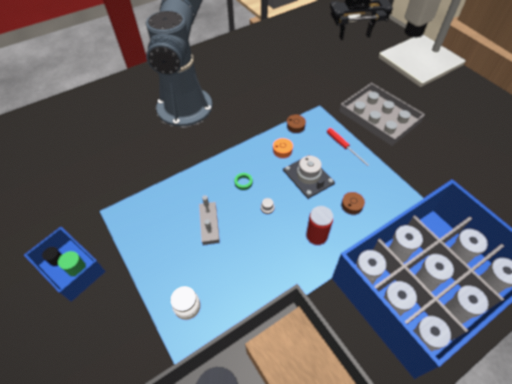

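View pics/side.png

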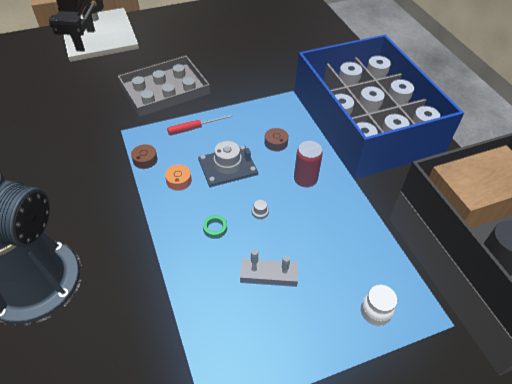

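The fixture with the grey bushing is at side (228,155) and scene (310,168). Three brown or orange look-alikes are at side (144,156), (178,177) and (276,139). Pin candidates in the stand are at side (254,259) and (286,264), scene (206,203) and (208,226). The one at side (254,259) looks taller. I'll check it in a close crop.

```bash
python3 - <<'E'
from h import *
def crop(f,x,y,w,h,W=400,H=300): return cv2.resize(cv2.imread(f'pics/{f}.png')[y:y+h,x:x+w],(W,H),interpolation=cv2.INTER_CUBIC)
a=np.vstack([np.hstack([crop('side',190,125,80,60),crop('side',230,238,80,60)]),np.hstack([crop('scene',270,140,80,60),crop('scene',170,190,80,60)])])
cv2.imwrite('pics/crops.png',a)
E
```

```text
(no output)
```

View pics/crops.png

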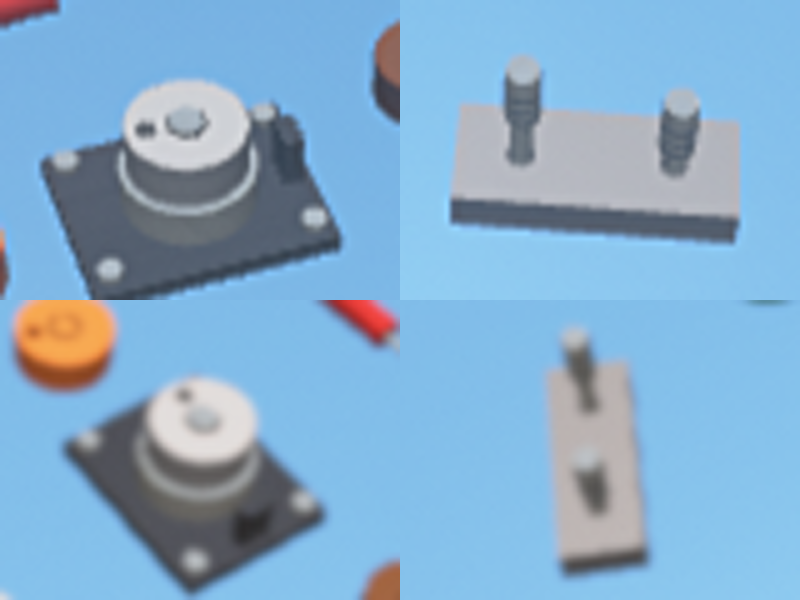

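```bash
python3 - <<'E'
from h import *
for n,z,a,b in[('long',.097,(254.6,251.6),(205,197.6)),('short',.079,(286.6,258.6),(208,221)),('post',.073,(227.4,149),(311,163.6)),('hole',.07,(219.4,150.8),(306.8,159)),('tab',.048,(247.6,150.6),(320.6,183))]:
    print(n,ray('side',a,z).round(4),ray('scene',b,z).round(4))
s=bot.read_state();print(np.array(s['tcp_rot']).round(3).tolist())
E
```

```text
long [ 0.479  -0.1608  0.097 ] [ 0.482  -0.1594  0.097 ]
short [ 0.5426 -0.1911  0.079 ] [ 0.5435 -0.1861  0.079 ]
post [0.5316 0.1783 0.073 ] [0.5347 0.1808 0.073 ]
hole [0.5103 0.182  0.07  ] [0.5107 0.1833 0.07  ]
tab [0.5889 0.1779 0.048 ] [0.5971 0.1726 0.048 ]
[[-0.912, 0.409, -0.001], [0.409, 0.912, -0.001], [0.0, -0.002, -1.0]]
```

The long pin's two-view fixes agree to 3 mm. The pin spacing comes out at 69 mm against 70, and the hole radius at 22.7 mm against 22, so the measurements hold up. The long pin is at about (0.4805, -0.160). The tool's y is already square to the stand, so I'll move above it.

>>> {"api": "servo_tool", "payload": {
  "targets": [
    {"offset": [-0.503, -0.574, 0.04], "dr": [0, 0, 0]},
    {"offset": [-0.503, -0.574, 0.04], "dr": [0, 0, 0]},
    {"offset": [-0.503, -0.574, 0.04], "dr": [0, 0, 0]},
    {"offset": [-0.503, -0.574, 0.04], "dr": [0, 0, 0]},
    {"offset": [-0.503, -0.574, 0.04], "dr": [0, 0, 0]},
    {"offset": [-0.503, -0.574, 0.04], "dr": [0, 0, 0]},
    {"offset": [-0.503, -0.574, 0.04], "dr": [0, 0, 0]},
    {"offset": [-0.503, -0.574, 0.04], "dr": [0, 0, 0]},
    {"offset": [-0.503, -0.574, 0.04], "dr": [0, 0, 0]},
    {"offset": [-0.503, -0.574, 0.04], "dr": [0, 0, 0]},
    {"offset": [-0.503, -0.574, 0.04], "dr": [0, 0, 0]},
    {"offset": [-0.503, -0.574, 0.04], "dr": [0, 0, 0]},
    {"offset": [-0.503, -0.574, 0.04], "dr": [0, 0, 0]},
    {"offset": [-0.503, -0.574, 0.04], "dr": [0, 0, 0]},
    {"offset": [-0.503, -0.574, 0.04], "dr": [0, 0, 0]},
    {"offset": [-0.503, -0.574, 0.04], "dr": [0, 0, 0]},
    {"offset": [-0.503, -0.574, 0.04], "dr": [0, 0, 0]},
    {"offset": [-0.503, -0.574, 0.04], "dr": [0, 0, 0]},
    {"offset": [-0.503, -0.574, 0.04], "dr": [0, 0, 0]},
    {"offset": [-0.503, -0.574, 0.04], "dr": [0, 0, 0]}
  ]
}}

```text
time_s: 1.82
position: [0.4815, -0.1636, 0.1823]
tcp_rot: [[-0.91, 0.414, 0.002], [0.414, 0.91, -0.002], [-0.003, -0.001, -1.0]]
force: [0.6, -0.8, 0.6]
opening: 0.998
grasp_force: 0.0
```

```bash
python3 - <<'E'
from h import *
snap('wrist','w1'); s=bot.read_state(); print(s['time_s'],np.round(s['position'],4),np.round(s['tcp_rot'],3).tolist(),np.round(s['force'],2))
print(proj('w1',[.4805,-.16,.097]),proj('w1',[.543,-.1885,.079]))
E
```

```text
1.8667 [ 0.4798 -0.1607  0.1821] [[-0.911, 0.412, -0.0], [0.412, 0.911, 0.001], [0.001, 0.0, -1.0]] [-0.11  0.6   0.65]
[254.64138488 188.9063531 ] [254.09951129 252.96178977]
```

View pics/w1.png

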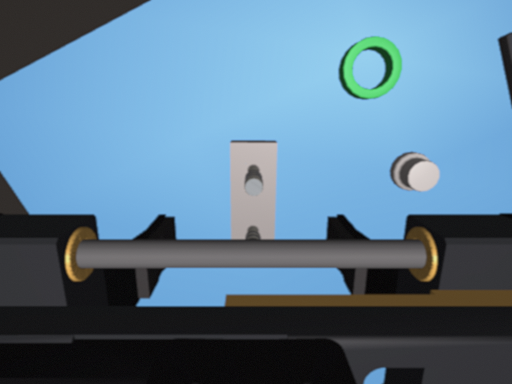

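The wrist view shows the long pin's top at (254,186), within 3 px of the prediction (254.6,188.9). The short pin is partly hidden below it, and the tape and spare bush are off to the right, clear.

```bash
python3 - <<'E'
from h import *
p=ray('w1',(254,186.5),.097);print(p,totool([p[0],p[1],.0645]))
E
```

```text
[ 0.47835669 -0.15962869  0.097     ] [0.00172268 0.00035107 0.1176248 ]
```

>>> {"api": "servo_tool", "payload": {
  "targets": [
    {"offset": [0.001, 0.0, 0.03], "dr": [0, 0, 0]},
    {"offset": [0.001, 0.0, 0.06], "dr": [0, 0, 0]},
    {"offset": [0.001, 0.0, 0.085], "dr": [0, 0, 0]},
    {"offset": [0.001, 0.0, 0.105], "dr": [0, 0, 0]},
    {"offset": [0.001, 0.0, 0.115], "dr": [0, 0, 0]},
    {"offset": [0.001, 0.0, 0.1175], "dr": [0, 0, 0]},
    {"offset": [0.001, 0.0, 0.1175], "dr": [0, 0, 0]},
    {"offset": [0.001, 0.0, 0.1175], "dr": [0, 0, 0]}
  ]
}}

```text
time_s: 2.53
position: [0.4793, -0.1586, 0.0659]
tcp_rot: [[-0.913, 0.409, 0.001], [0.409, 0.913, -0.001], [-0.001, -0.0, -1.0]]
force: [0.8, 0.0, 0.7]
opening: 1.001
grasp_force: 0.0
```

>>> {"api": "servo_tool", "payload": {
  "targets": [
    {"offset": [0, 0, 0], "dr": [0, 0, 0]},
    {"offset": [0, 0, 0], "dr": [0, 0, 0]},
    {"offset": [0, 0, 0], "dr": [0, 0, 0]},
    {"offset": [0, 0, 0], "dr": [0, 0, 0]},
    {"offset": [0, 0, 0], "dr": [0, 0, 0]},
    {"offset": [0, 0, 0], "dr": [0, 0, 0]},
    {"offset": [0, 0, 0], "dr": [0, 0, 0]},
    {"offset": [0, 0, 0], "dr": [0, 0, 0]},
    {"offset": [0, 0, 0], "dr": [0, 0, 0]},
    {"offset": [0, 0, 0], "dr": [0, 0, 0]},
    {"offset": [0, 0, 0], "dr": [0, 0, 0]},
    {"offset": [0, 0, 0], "dr": [0, 0, 0]}
  ],
  "gripper": 1
}}

```text
time_s: 3.53
position: [0.4788, -0.159, 0.065]
tcp_rot: [[-0.912, 0.409, -0.0], [0.409, 0.912, 0.0], [0.0, 0.0, -1.0]]
force: [0.2, 1.0, 0.9]
opening: 0.176
grasp_force: 30.5
```

>>> {"api": "servo_tool", "payload": {
  "targets": [
    {"offset": [0, 0, -0.02], "dr": [0, 0, 0]},
    {"offset": [0, 0, -0.05], "dr": [0, 0, 0]},
    {"offset": [0, 0, -0.09], "dr": [0, 0, 0]},
    {"offset": [0, 0, -0.11], "dr": [0, 0, 0]},
    {"offset": [0.01, 0.03, -0.11], "dr": [0, 0, 0]},
    {"offset": [0.02, 0.065, -0.11], "dr": [0, 0, 0]},
    {"offset": [0.033, 0.1, -0.11], "dr": [0, 0, 0]},
    {"offset": [0.045, 0.135, -0.11], "dr": [0, 0, 0]},
    {"offset": [0.058, 0.17, -0.11], "dr": [0, 0, 0]},
    {"offset": [0.07, 0.205, -0.11], "dr": [0, 0, 0]},
    {"offset": [0.082, 0.24, -0.11], "dr": [0, 0, 0]},
    {"offset": [0.094, 0.275, -0.11], "dr": [0, 0, 0]},
    {"offset": [0.104, 0.305, -0.11], "dr": [0, 0, 0]},
    {"offset": [0.111, 0.3245, -0.11], "dr": [0, 0, 0]},
    {"offset": [0.111, 0.3245, -0.11], "dr": [0, 0, 0]},
    {"offset": [0.111, 0.3245, -0.11], "dr": [0, 0, 0]},
    {"offset": [0.111, 0.3245, -0.11], "dr": [0, 0, 0]}
  ]
}}

```text
time_s: 4.95
position: [0.5098, 0.182, 0.1747]
tcp_rot: [[-0.912, 0.409, -0.001], [0.409, 0.912, -0.001], [0.001, -0.001, -1.0]]
force: [-0.2, -0.6, -0.7]
opening: 0.173
grasp_force: 30.0
```

```bash
python3 - <<'E'
from h import *
snap('wrist','w2');snap('side','s2'); s=bot.read_state(); print(s['time_s'],np.round(s['position'],4),np.round(s['tcp_rot'],3).tolist(),np.round(s['force'],2),s['opening'])
for f in('w2','s2'): print(f,[proj(f,p).round(1) for p in([.5105,.1827,.07],[.533,.1795,.073],[.593,.175,.048],[*s['position'][:2],s['position'][2]-.0595])])
a=cv2.imread('pics/w2.png');u,v=proj('s2',[.52,.18,.1]).astype(int)
b=cv2.resize(cv2.imread('pics/s2.png')[v-36:v+60,u-32:u+32],(256,384))
cv2.imwrite('pics/c2.png',np.hstack([a,b]))
E
```

```text
5.05 [0.5101 0.1813 0.1749] [[-0.912, 0.411, -0.001], [0.411, 0.912, -0.0], [0.001, -0.001, -1.0]] [-1.21  0.24 -1.34] 0.17237708234876722
w2 [array([252.3, 186.6]), array([259.1, 210.5]), array([277.6, 253.9]), array([250.7, 201.7])]
s2 [array([219.4, 150.6]), array([227.8, 148.6]), array([249.4, 150.9]), array([218.7, 138.5])]
```

View pics/c2.png

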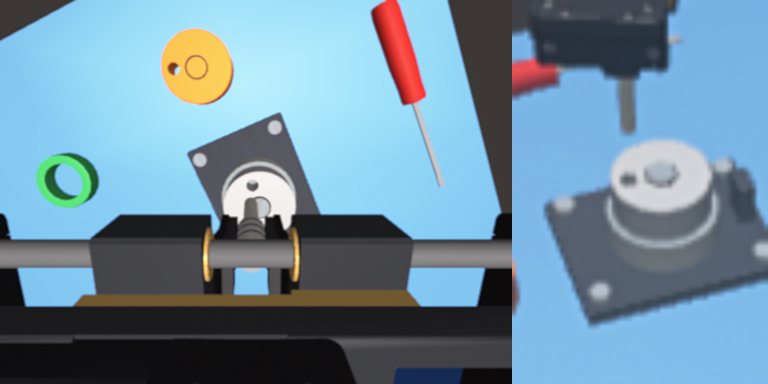

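The wrist view shows the hole at about (252,186) and the pin tip at about (251,202), both as predicted. The side inset shows the pin held straight. I'll refine the hole position by its dark centroid.

```bash
python3 - <<'E'
from h import *
for f,(u,v),r in(('w2',(252,186),9),('side',(219.4,150.8),5),('s2',(219.4,150.8),5)):
    g=cv2.cvtColor(cv2.imread(f'pics/{f}.png'),cv2.COLOR_BGR2GRAY).astype(float)
    y,x=np.mgrid[0:384,0:512]; m=((x-u)**2+(y-v)**2<r*r)
    w=np.clip(0.8*np.percentile(g[m],85)-g,0,None)*m
    c=((x*w).sum()/w.sum(),(y*w).sum()/w.sum()); print(f,np.round(c,2),ray(f,c,.07).round(4), ray(f,c,.0675).round(4))
g=cv2.cvtColor(cv2.imread('pics/w2.png'),cv2.COLOR_BGR2GRAY);print(g[176:212:2,236:270:2])
print(totool([.5105,.1827,.175]))
E
```

```text
w2 [252.19 186.21] [0.5101 0.1828 0.07  ] [0.5107 0.1825 0.0675]
side [219.38 150.46] [0.5107 0.1833 0.07  ] [0.5114 0.1857 0.0675]
s2 [219.37 150.46] [0.5107 0.1833 0.07  ] [0.5114 0.1857 0.0675]
[[ 83  98 157 223 243 245 245 245 245 245 244 245 244 245 245 245 245]
 [118 197 239 245 244 244 245 243 241 243 245 244 244 244 244 244 245]
 [221 244 244 244 244 244 234 217 208 217 235 245 244 244 244 244 244]
 [243 244 243 243 244 229 163 188 197 187 157 231 244 244 244 243 244]
 [243 243 243 243 245 195  97 117 127 110  81 180 243 244 243 243 244]
 [243 243 242 243 244 194  95  95  92  86  79 178 243 244 243 243 243]
 [242 242 242 243 244 222 119  92  91  82 109 227 244 243 243 243 243]
 [242 242 242 242 243 243 215 150 112 143 224 244 243 242 243 243 243]
 [242 242 242 242 242 242 244 241 236 240 244 242 242 242 242 242 242]
 [242 242 242 242 242 242 242 243 244 243 244 245 245 244 243 243 242]
 [241 241 242 242 242 243 240 237 239 232 187 162 163 181 229 242 242]
 [241 241 241 241 242 217 145 117 125 109 123 146 159 136 115 177 239]
 [241 241 241 242 227 121  90  97 101 108 171 196 198 197 191 143 170]
 [240 240 241 242 186  91  94  99 102 104 134 191 197 200 206 196 133]
 [240 241 241 239 165  90  94  98 102 105 121 182 197 201 205 205 179]
 [240 240 241 240 164  90  94  99 102 105 119 182 199 203 203 204 188]
 [240 240 240 238 151  90  94  98 102 104 117 179 198 204 203 202 192]
 [240 240 240 238 145  90  94  99 101 105 115 179 200 204 203 202 185]]
[ 0.00025078  0.00141799 -0.00013894]
```

>>> {"api": "servo_tool", "payload": {
  "targets": [
    {"offset": [0.0, 0.0014, 0.015], "dr": [0, 0, 0]},
    {"offset": [0.0, 0.0014, 0.03], "dr": [0, 0, 0]},
    {"offset": [0.0, 0.0014, 0.04], "dr": [0, 0, 0]},
    {"offset": [0.0, 0.0014, 0.043], "dr": [0, 0, 0]},
    {"offset": [0.0, 0.0014, 0.046], "dr": [0, 0, 0]},
    {"offset": [0.0, 0.0014, 0.048], "dr": [0, 0, 0]},
    {"offset": [0.0, 0.0014, 0.05], "dr": [0, 0, 0]},
    {"offset": [0.0, 0.0014, 0.05], "dr": [0, 0, 0]}
  ]
}}

```text
time_s: 5.72
position: [0.5109, 0.1837, 0.1251]
tcp_rot: [[-0.912, 0.41, -0.0], [0.41, 0.912, -0.0], [0.0, -0.0, -1.0]]
force: [-0.6, -0.0, -0.9]
opening: 0.172
grasp_force: 30.0
```

>>> {"api": "servo_tool", "payload": {
  "targets": [
    {"offset": [0, 0, 0.003], "dr": [0, 0, 0]},
    {"offset": [0, 0, 0.006], "dr": [0, 0, 0]},
    {"offset": [0, 0, 0.01], "dr": [0, 0, 0]},
    {"offset": [0, 0, 0.014], "dr": [0, 0, 0]},
    {"offset": [0, 0, 0.018], "dr": [0, 0, 0]},
    {"offset": [0, 0, 0.021], "dr": [0, 0, 0]},
    {"offset": [0, 0, 0.023], "dr": [0, 0, 0]},
    {"offset": [0, 0, 0.023], "dr": [0, 0, 0]}
  ]
}}

```text
time_s: 6.38
position: [0.5108, 0.1838, 0.1015]
tcp_rot: [[-0.912, 0.409, -0.001], [0.409, 0.912, -0.0], [0.001, -0.0, -1.0]]
force: [-0.0, 0.7, -0.9]
opening: 0.171
grasp_force: 30.0
```

```bash
python3 - <<'E'
from h import *
s=bot.read_state();print(np.round(s['position'],4))
C=np.array([.5325,.1797])
for a in list(range(164,36,-8))+[40]:
    p=C+.022*np.array([np.cos(np.radians(a)),np.sin(np.radians(a))]); print(a,totool([*p,s['position'][2]])[:2].round(4).tolist())
E
```

```text
[0.5108 0.1838 0.1015]
164 [0.0003, 0.002]
156 [0.0006, 0.0051]
148 [0.0004, 0.0082]
140 [-0.0003, 0.0112]
132 [-0.0013, 0.0141]
124 [-0.0027, 0.0168]
116 [-0.0045, 0.0193]
108 [-0.0067, 0.0215]
100 [-0.0091, 0.0234]
92 [-0.0117, 0.0249]
84 [-0.0146, 0.0261]
76 [-0.0176, 0.0268]
68 [-0.0206, 0.0272]
60 [-0.0237, 0.0271]
52 [-0.0267, 0.0265]
44 [-0.0296, 0.0256]
40 [-0.031, 0.025]
```

Test the first part, then check the forces.

>>> {"api": "servo_tool", "payload": {
  "targets": [
    {"offset": [0.0003, 0.002, 0], "dr": [0, 0, 0]},
    {"offset": [0.0006, 0.0051, 0], "dr": [0, 0, 0]},
    {"offset": [0.0004, 0.0082, 0], "dr": [0, 0, 0]},
    {"offset": [-0.0003, 0.0112, 0], "dr": [0, 0, 0]},
    {"offset": [-0.0013, 0.0141, 0], "dr": [0, 0, 0]},
    {"offset": [-0.0013, 0.0141, 0], "dr": [0, 0, 0]}
  ]
}}

```text
time_s: 6.88
position: [0.5188, 0.197, 0.1022]
tcp_rot: [[-0.912, 0.409, 0.002], [0.409, 0.912, 0.001], [-0.001, 0.001, -1.0]]
force: [-0.5, 1.3, -1.1]
opening: 0.174
grasp_force: 30.0
```

>>> {"api": "servo_tool", "payload": {
  "targets": [
    {"offset": [-0.0014, 0.0027, 0], "dr": [0, 0, 0]},
    {"offset": [-0.0032, 0.0052, 0], "dr": [0, 0, 0]},
    {"offset": [-0.0054, 0.0074, 0], "dr": [0, 0, 0]},
    {"offset": [-0.0078, 0.0093, 0], "dr": [0, 0, 0]},
    {"offset": [-0.0104, 0.0108, 0], "dr": [0, 0, 0]},
    {"offset": [-0.0133, 0.012, 0], "dr": [0, 0, 0]},
    {"offset": [-0.0163, 0.0127, 0], "dr": [0, 0, 0]},
    {"offset": [-0.0193, 0.0131, 0], "dr": [0, 0, 0]},
    {"offset": [-0.0224, 0.013, 0], "dr": [0, 0, 0]},
    {"offset": [-0.0254, 0.0124, 0], "dr": [0, 0, 0]},
    {"offset": [-0.0283, 0.0115, 0], "dr": [0, 0, 0]},
    {"offset": [-0.0297, 0.0109, 0], "dr": [0, 0, 0]},
    {"offset": [-0.0297, 0.0109, 0], "dr": [0, 0, 0]},
    {"offset": [-0.0297, 0.0109, 0], "dr": [0, 0, 0]}
  ]
}}

```text
time_s: 8.05
position: [0.55, 0.1937, 0.1021]
tcp_rot: [[-0.912, 0.41, 0.001], [0.41, 0.912, -0.0], [-0.001, 0.0, -1.0]]
force: [-0.4, -0.7, -0.9]
opening: 0.169
grasp_force: 30.0
```

```bash
python3 - <<'E'
from h import *
snap('side','s3');snap('scene','c3');s=bot.read_state();print(np.round(s['position'],4),np.round(s['force'],2),s['opening'])
def crop(f,x,y,w,h): return cv2.resize(cv2.imread(f'pics/{f}.png')[y:y+h,x:x+w],(400,400),interpolation=cv2.INTER_CUBIC)
cv2.imwrite('pics/c3x.png',np.hstack([crop('s3',190,110,80,80),crop('c3',270,120,80,80)]))
C=np.array([.5325,.1797]);p0=C+.022*np.array([np.cos(np.radians(40)),np.sin(np.radians(40))])
R=np.array([[-.912,.41],[.41,.912]])
for a in range(37,-48,-3):
    p=C+.022*np.array([np.cos(np.radians(a)),np.sin(np.radians(a))]); print(a,(R@(p-p0)).round(4).tolist(),end=' ')
E
```

```text
[0.5498 0.1938 0.1022] [ 0.14  0.8  -0.46] 0.1712497793799339
37 [-0.001, -0.0005] 34 [-0.002, -0.0011] 31 [-0.003, -0.0017] 28 [-0.0039, -0.0024] 25 [-0.0048, -0.0032] 22 [-0.0057, -0.0039] 19 [-0.0065, -0.0047] 16 [-0.0072, -0.0056] 13 [-0.0079, -0.0065] 10 [-0.0086, -0.0074] 7 [-0.0092, -0.0084] 4 [-0.0098, -0.0094] 1 [-0.0103, -0.0104] -2 [-0.0108, -0.0115] -5 [-0.0112, -0.0126] -8 [-0.0116, -0.0137] -11 [-0.0118, -0.0148] -14 [-0.0121, -0.0159] -17 [-0.0123, -0.017] -20 [-0.0124, -0.0182] -23 [-0.0124, -0.0193] -26 [-0.0124, -0.0205] -29 [-0.0123, -0.0216] -32 [-0.0122, -0.0228] -35 [-0.012, -0.0239] -38 [-0.0118, -0.0251] -41 [-0.0115, -0.0262] -44 [-0.0111, -0.0273] -47 [-0.0107, -0.0283]
```

View pics/c3x.png

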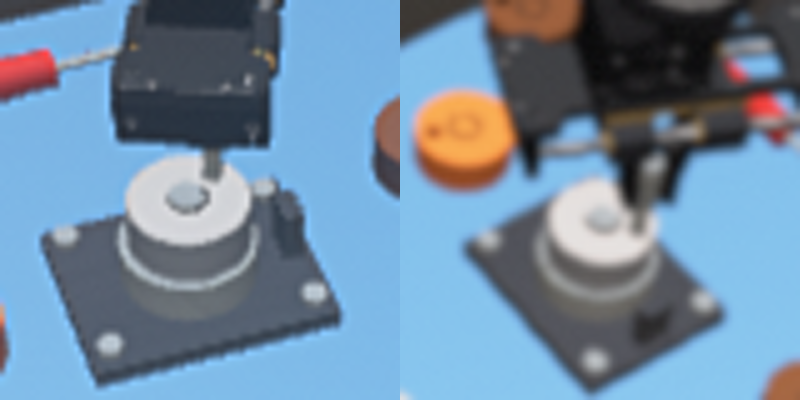

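The pin sits in the bushing's hole at side crop (212,170), and the bushing has turned with it, flat on the ring, with the tab just clockwise at (290,220). Next I'll lower until I feel the ring.

>>> {"api": "servo_tool", "payload": {
  "targets": [
    {"offset": [0, 0, 0.001], "dr": [0, 0, 0]},
    {"offset": [0, 0, 0.002], "dr": [0, 0, 0]},
    {"offset": [0, 0, 0.003], "dr": [0, 0, 0]},
    {"offset": [0, 0, 0.003], "dr": [0, 0, 0]},
    {"offset": [0, 0, 0.003], "dr": [0, 0, 0]}
  ]
}}

```text
time_s: 8.57
position: [0.55, 0.194, 0.0997]
tcp_rot: [[-0.912, 0.409, 0.001], [0.409, 0.912, 0.0], [-0.001, 0.001, -1.0]]
force: [-0.9, -0.1, 4.1]
opening: 0.178
grasp_force: 30.0
```

>>> {"api": "servo_tool", "payload": {
  "targets": [
    {"offset": [-0.001, -0.0005, 0.0005], "dr": [0, 0, 0]},
    {"offset": [-0.002, -0.0011, 0.0005], "dr": [0, 0, 0]},
    {"offset": [-0.003, -0.0017, 0.0005], "dr": [0, 0, 0]},
    {"offset": [-0.003, -0.0017, 0.0005], "dr": [0, 0, 0]}
  ]
}}

```text
time_s: 8.9
position: [0.5519, 0.1914, 0.0995]
tcp_rot: [[-0.912, 0.41, 0.001], [0.41, 0.912, 0.001], [-0.001, 0.001, -1.0]]
force: [-1.8, -0.0, 7.8]
opening: 0.169
grasp_force: 30.0
```

>>> {"api": "servo_tool", "payload": {
  "targets": [
    {"offset": [-0.0009, -0.0007, 0], "dr": [0, 0, 0]},
    {"offset": [-0.0018, -0.0015, 0], "dr": [0, 0, 0]},
    {"offset": [-0.0018, -0.0015, 0], "dr": [0, 0, 0]}
  ]
}}

```text
time_s: 9.15
position: [0.5529, 0.1893, 0.0995]
tcp_rot: [[-0.912, 0.41, 0.001], [0.41, 0.912, 0.001], [-0.001, 0.001, -1.0]]
force: [-1.8, 0.8, 5.9]
opening: 0.175
grasp_force: 30.0
```

>>> {"api": "servo_tool", "payload": {
  "targets": [
    {"offset": [-0.0009, -0.0007, 0], "dr": [0, 0, 0]},
    {"offset": [-0.0017, -0.0015, 0], "dr": [0, 0, 0]},
    {"offset": [-0.0017, -0.0015, 0], "dr": [0, 0, 0]}
  ]
}}

```text
time_s: 9.4
position: [0.5538, 0.1873, 0.0995]
tcp_rot: [[-0.912, 0.41, 0.001], [0.41, 0.912, 0.001], [-0.001, 0.001, -1.0]]
force: [-1.1, 1.0, 6.9]
opening: 0.176
grasp_force: 30.0
```

>>> {"api": "servo_tool", "payload": {
  "targets": [
    {"offset": [-0.0007, -0.0009, 0], "dr": [0, 0, 0]},
    {"offset": [-0.0014, -0.0018, 0], "dr": [0, 0, 0]},
    {"offset": [-0.0014, -0.0018, 0], "dr": [0, 0, 0]}
  ]
}}

```text
time_s: 9.65
position: [0.5544, 0.1851, 0.0995]
tcp_rot: [[-0.912, 0.41, 0.001], [0.41, 0.912, 0.001], [-0.001, 0.001, -1.0]]
force: [-0.6, -0.1, 6.6]
opening: 0.177
grasp_force: 30.0
```

>>> {"api": "servo_tool", "payload": {
  "targets": [
    {"offset": [-0.0007, -0.0009, 0], "dr": [0, 0, 0]},
    {"offset": [-0.0013, -0.0019, 0], "dr": [0, 0, 0]},
    {"offset": [-0.0013, -0.0019, 0], "dr": [0, 0, 0]}
  ]
}}

```text
time_s: 9.9
position: [0.5549, 0.1829, 0.0995]
tcp_rot: [[-0.912, 0.41, 0.001], [0.41, 0.912, 0.001], [-0.001, 0.001, -1.0]]
force: [-1.6, 0.4, 7.6]
opening: 0.176
grasp_force: 30.0
```

>>> {"api": "servo_tool", "payload": {
  "targets": [
    {"offset": [-0.0006, -0.001, 0], "dr": [0, 0, 0]},
    {"offset": [-0.0011, -0.002, 0], "dr": [0, 0, 0]},
    {"offset": [-0.0011, -0.002, 0], "dr": [0, 0, 0]}
  ]
}}

```text
time_s: 10.15
position: [0.5551, 0.1806, 0.0995]
tcp_rot: [[-0.912, 0.41, 0.001], [0.41, 0.912, 0.001], [-0.001, 0.001, -1.0]]
force: [-1.8, -0.9, 7.8]
opening: 0.172
grasp_force: 30.0
```

>>> {"api": "servo_tool", "payload": {
  "targets": [
    {"offset": [-0.0005, -0.0011, 0], "dr": [0, 0, 0]},
    {"offset": [-0.0009, -0.0022, 0], "dr": [0, 0, 0]},
    {"offset": [-0.0009, -0.0022, 0], "dr": [0, 0, 0]}
  ]
}}

```text
time_s: 10.4
position: [0.555, 0.1783, 0.0995]
tcp_rot: [[-0.912, 0.41, 0.001], [0.41, 0.912, 0.001], [-0.001, 0.001, -1.0]]
force: [-0.8, 1.1, 6.7]
opening: 0.175
grasp_force: 30.0
```

>>> {"api": "servo_tool", "payload": {
  "targets": [
    {"offset": [-0.0004, -0.0011, 0], "dr": [0, 0, 0]},
    {"offset": [-0.0006, -0.0022, 0], "dr": [0, 0, 0]},
    {"offset": [-0.0006, -0.0022, 0], "dr": [0, 0, 0]}
  ]
}}

```text
time_s: 10.65
position: [0.5546, 0.176, 0.0995]
tcp_rot: [[-0.912, 0.41, 0.001], [0.41, 0.912, 0.001], [-0.001, 0.001, -1.0]]
force: [-0.2, 1.6, 6.8]
opening: 0.173
grasp_force: 30.0
```

>>> {"api": "servo_tool", "payload": {
  "targets": [
    {"offset": [-0.0003, -0.0011, 0], "dr": [0, 0, 0]},
    {"offset": [-0.0005, -0.0022, 0], "dr": [0, 0, 0]},
    {"offset": [-0.0005, -0.0022, 0], "dr": [0, 0, 0]}
  ]
}}

```text
time_s: 10.9
position: [0.5537, 0.1734, 0.0991]
tcp_rot: [[-0.912, 0.409, 0.0], [0.409, 0.912, -0.0], [-0.0, 0.0, -1.0]]
force: [-0.9, -1.0, 6.2]
opening: 0.174
grasp_force: 30.0
```

>>> {"api": "servo_tool", "payload": {
  "targets": [
    {"offset": [-0.0001, -0.0006, 0], "dr": [0, 0, 0]},
    {"offset": [-0.0001, -0.0012, 0], "dr": [0, 0, 0]},
    {"offset": [-0.0001, -0.0012, 0], "dr": [0, 0, 0]}
  ]
}}

```text
time_s: 11.15
position: [0.5526, 0.1718, 0.0983]
tcp_rot: [[-0.913, 0.409, -0.002], [0.409, 0.913, -0.001], [0.001, -0.001, -1.0]]
force: [-0.6, -0.7, 0.4]
opening: 0.171
grasp_force: 30.0
```

>>> {"api": "servo_tool", "payload": {
  "targets": [
    {"offset": [0, -0.0006, 0.0], "dr": [0, 0, 0]},
    {"offset": [0, -0.0011, 0.0005], "dr": [0, 0, 0]},
    {"offset": [0, -0.0011, 0.001], "dr": [0, 0, 0]},
    {"offset": [0, -0.0011, 0.001], "dr": [0, 0, 0]}
  ]
}}

```text
time_s: 11.48
position: [0.5519, 0.1708, 0.0968]
tcp_rot: [[-0.912, 0.409, -0.003], [0.409, 0.912, -0.001], [0.002, -0.002, -1.0]]
force: [-2.3, -1.8, 0.4]
opening: 0.171
grasp_force: 30.0
```

>>> {"api": "servo_tool", "payload": {
  "targets": [
    {"offset": [0, -0.0005, 0.0005], "dr": [0, 0, 0]},
    {"offset": [0, -0.0008, 0.001], "dr": [0, 0, 0]},
    {"offset": [0, -0.0008, 0.002], "dr": [0, 0, 0]},
    {"offset": [0, -0.0008, 0.002], "dr": [0, 0, 0]}
  ]
}}

```text
time_s: 11.82
position: [0.5518, 0.1703, 0.095]
tcp_rot: [[-0.912, 0.409, -0.002], [0.409, 0.912, -0.0], [0.002, -0.001, -1.0]]
force: [-2.5, -2.1, -0.7]
opening: 0.174
grasp_force: 30.1
```

>>> {"api": "servo_tool", "payload": {
  "targets": [
    {"offset": [0.0003, -0.0005, 0.001], "dr": [0, 0, 0]},
    {"offset": [0.0003, -0.0005, 0.0025], "dr": [0, 0, 0]},
    {"offset": [0.0003, -0.0005, 0.004], "dr": [0, 0, 0]},
    {"offset": [0.0003, -0.0005, 0.005], "dr": [0, 0, 0]},
    {"offset": [0.0003, -0.0005, 0.005], "dr": [0, 0, 0]}
  ]
}}

```text
time_s: 12.23
position: [0.5517, 0.17, 0.0901]
tcp_rot: [[-0.912, 0.409, -0.001], [0.409, 0.912, -0.0], [0.001, -0.001, -1.0]]
force: [-2.8, -1.6, -0.9]
opening: 0.173
grasp_force: 30.1
```

>>> {"api": "servo_tool", "payload": {
  "targets": [
    {"offset": [0.0004, -0.0003, 0.002], "dr": [0, 0, 0]},
    {"offset": [0.0004, -0.0003, 0.004], "dr": [0, 0, 0]},
    {"offset": [0.0004, -0.0003, 0.006], "dr": [0, 0, 0]},
    {"offset": [0.0004, -0.0003, 0.008], "dr": [0, 0, 0]},
    {"offset": [0.0004, -0.0003, 0.01], "dr": [0, 0, 0]},
    {"offset": [0.0004, -0.0003, 0.01], "dr": [0, 0, 0]}
  ]
}}

```text
time_s: 12.73
position: [0.5514, 0.17, 0.08]
tcp_rot: [[-0.912, 0.409, -0.001], [0.409, 0.912, -0.0], [0.001, -0.0, -1.0]]
force: [-3.2, -3.1, -1.5]
opening: 0.178
grasp_force: 30.1
```

>>> {"api": "servo_tool", "payload": {
  "targets": [
    {"offset": [0, 0, 0.0007], "dr": [0, 0, 0]},
    {"offset": [0, 0, 0.0014], "dr": [0, 0, 0]},
    {"offset": [0, 0, 0.002], "dr": [0, 0, 0]},
    {"offset": [0, 0, 0.002], "dr": [0, 0, 0]}
  ]
}}

```text
time_s: 13.07
position: [0.5514, 0.17, 0.0784]
tcp_rot: [[-0.912, 0.409, -0.001], [0.409, 0.912, -0.0], [0.0, -0.0, -1.0]]
force: [-4.3, -2.2, -1.6]
opening: 0.172
grasp_force: 30.1
```

>>> {"api": "servo_tool", "payload": {
  "targets": [
    {"offset": [0.0003, 0, 0.0005], "dr": [0, 0, 0]},
    {"offset": [0.0003, 0, 0.001], "dr": [0, 0, 0]},
    {"offset": [0.0003, 0, 0.0013], "dr": [0, 0, 0]},
    {"offset": [0.0003, 0, 0.0013], "dr": [0, 0, 0]}
  ]
}}

```text
time_s: 13.4
position: [0.5515, 0.17, 0.0777]
tcp_rot: [[-0.912, 0.409, 0.0], [0.409, 0.912, -0.0], [-0.0, 0.0, -1.0]]
force: [-4.3, -3.4, 2.9]
opening: 0.171
grasp_force: 30.1
```

>>> {"api": "servo_tool", "payload": {
  "targets": [
    {"offset": [0, 0, -0.0003], "dr": [0, 0, 0]},
    {"offset": [0, 0, -0.0003], "dr": [0, 0, 0]},
    {"offset": [0, 0, -0.0003], "dr": [0, 0, 0]},
    {"offset": [0, 0, -0.0003], "dr": [0, 0, 0]},
    {"offset": [0, 0, -0.0003], "dr": [0, 0, 0]},
    {"offset": [0, 0, -0.0003], "dr": [0, 0, 0]}
  ],
  "gripper": -0.2
}}

```text
time_s: 13.9
position: [0.5519, 0.1704, 0.0776]
tcp_rot: [[-0.912, 0.409, 0.001], [0.409, 0.912, 0.0], [-0.001, 0.001, -1.0]]
force: [0.4, 0.3, -0.4]
opening: 0.533
grasp_force: 0.0
```

>>> {"api": "servo_tool", "payload": {
  "targets": [
    {"offset": [0, 0, -0.01], "dr": [0, 0, 0]},
    {"offset": [0, 0, -0.03], "dr": [0, 0, 0]},
    {"offset": [0, 0, -0.06], "dr": [0, 0, 0]},
    {"offset": [0, 0, -0.1], "dr": [0, 0, 0]},
    {"offset": [0.04, 0, -0.12], "dr": [0, 0, 0]},
    {"offset": [0.08, 0, -0.12], "dr": [0, 0, 0]},
    {"offset": [0.08, 0, -0.12], "dr": [0, 0, 0]}
  ]
}}

```text
time_s: 14.48
position: [0.4708, 0.2047, 0.1991]
tcp_rot: [[-0.913, 0.407, -0.006], [0.407, 0.913, 0.001], [0.006, -0.002, -1.0]]
force: [-1.0, 0.0, -0.8]
opening: 0.6
grasp_force: 0.0
```

```bash
python3 - <<'E'
from h import *
snap('side','s4');snap('scene','c4');s=bot.read_state();print(s['time_s'],np.round(s['position'],4),np.round(s['force'],2),s['opening'])
def crop(f,x,y,w,h): return cv2.resize(cv2.imread(f'pics/{f}.png')[y:y+h,x:x+w],(400,400),interpolation=cv2.INTER_CUBIC)
cv2.imwrite('pics/c4x.png',np.hstack([crop('s4',190,110,80,80),crop('c4',270,120,80,80)]))
p=[.5524,.1706];print([(proj(f,[*p,z])-o)*5 for f,o in(('s4',(190,110)),('c4',(270,120))) for z in(.07,.11)])
E
```

```text
14.5833 [0.4768 0.2036 0.1987] [ 0.51  1.01 -0.03] 0.5958978261577856
[array([228.84963838, 199.30157945]), array([227.86515787, 144.51196058]), array([209.09550859, 246.59767867]), array([216.34956333, 204.14527104])]
```

View pics/c4x.png

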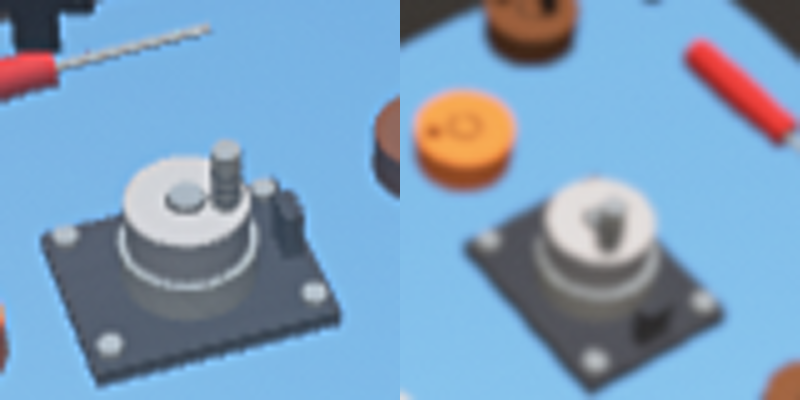

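The pin's grip stands upright and flush on the bushing at side crop (227,150–207). That matches the fully home prediction within about 1 px, and the bushing lies flat on the ring. The gripper is clear, so I'm handing in.

```bash
python3 -c "
from rig import ticket; print(ticket.hand_in())"
```

```text
the job is handed in; nothing more can be done
None
```

The longer pin is through the bushing and the ring's hidden hole with its grip home on the bushing. The bushing is down on its post, the pin is released, nothing else on the bench was touched, and the job was handed in at about 14.6 s.

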